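# Hold the culture chamber's sprung lid open at the set angle

## Task

Unlock the viewing chamber by turning its latch clockwise (seen from above) until the nose points straight at the black mark on the latch block, then lift the spring-loaded lid until the pin on its side is in line with the index arm, so that the dish inside can be looked at. Finish while still holding the lid there with the gripper: it falls shut if let go. Leave the index arm as it is set, and do not disturb the glassware and the jar standing round the chamber.

Things in the scene. Friction and masses are not known exactly. Their poses are not given: they have to be found in the camera images.
- chamber: White box on a grey 240 x 240 mm base plate, fixed. Origin under the box's middle at bench level; x points from the front (latch, handle) to the hinge at the back, y left, z up. Lid: white slab 144 x 200 x 8 mm, top at z 70 mm when shut. Latch on a white block at the front right, top at z 62 mm. An aluminium arc with ticks (0 to 60 degrees) stands 105 mm left of the middle, up to 185 mm high.
- lid_hinge (a point): point on the lid's hinge axis, in the middle of its length: [0.082, 0, 0.066] m in the chamber's frame; the axis runs along the chamber's y
- lid (a joint): lid angle in rad, 0 = shut, grows as the front rises, at most 1.3. A spring and the lid's weight pull it shut: about 3 N at the handle bar when shut, 4 to 5 N at 0.8. It opens no more than a crack while the latch nose is over its tab.
- lid_bar (a point): middle of the lid's handle: straight dark steel bar, 10 mm thick, 70 mm long along the chamber's y, thin arms at both ends (60 mm clear). Lid shut: at [-0.080, 0.030, 0.098] m in the chamber's frame, 28 mm above the lid's top, 12 mm before its front edge; 162 mm along the lid and 32 mm square to it from the hinge axis. It can turn between the fingers as the lid swings.
- lid_pin (a point): dark pin, 6 mm thick, sticking out of the lid's left edge 137 mm from the hinge axis, just beyond the tip of the index arm; moves with the lid
- index (a joint): angle in rad of the index arm, a flat dark pointer 132 mm long that turns stiffly about the lid's axis, left of the arc; counted like the lid's angle: the lid is right when joint lid equals joint index. Set between 0.42 and 0.8; must stay as found.
- index_tip (a point): tip of the index arm, 132 mm from the hinge axis; its x, y, z axes are those of the lid when the lid stands at the set angle
- latch (a joint): latch angle in rad, clockwise from above: 0 = nose points at the lid (chamber's +x), 1.571 = straight right (chamber's -y), at the black mark. Starts between 0.15 and 0.45; stops at 0 and 2.1. Turns against slight friction (0.06 N m), stays where left.
- latch_grip (a point): on the latch's vertical axis, at [-0.105, -0.055, 0.0955] m in the chamber's frame, at the height to grip: the middle of its black upright grip bar, 34 mm long in line with the nose, 12 mm thick, from 75.5 to 109.5 mm above the bench
- latch_nose (a point): end of the flat steel latch nose, 33 mm from the latch axis, 70 mm above the bench; a white line on top of the grip bar runs from the axis towards the nose
- latch_mark (a point): black line, 13 mm long, on top of the latch block to the right of the latch: 42 mm from the latch axis towards the chamber's -y
- flask: round flask with stopper, 72 mm wide, 137 mm tall, loose, left of the chamber; origin under its middle
- jar: specimen jar with black cap, 56 mm wide, 88 mm tall, loose, right of the chamber; origin under its middle
- beaker: glass beaker, 78 x 88 mm, 101 mm tall, loose, right of the jar; origin under its middle
Mind the look-alikes: they are no part of the job. Leave any purple look-alike of the beaker alone.

How it is judged:
By the outcome, as a careful person would: the job done as asked, in the order asked, and still so for the second after the job is handed in, while the arm keeps its last pose, push and grip.
It also fails if it takes over 48 s, if anything falls off the work surface, if the arm or the gripper's body presses on something with over 40 N, if the wrist force passes 120 N, or if a joint passes its speed limit or range.

## Robot

A 6-joint arm with a two-finger parallel gripper is mounted at the origin on a cart in front of the work surface, level with it; the furniture and walls round the work are solid. World frame = base frame: x ahead of the robot, y to its left, z up, the work surface at z = 0. Lengths are in mm, angles in rad, forces in N, time in s.
With the tool pointing down it reaches from about 350 to 975 mm from the base axis. Payload 17.4 kg.
Tool frame: the origin (TCP) lies at the very end of the fingers, on their centre line; the grasp point (between the pads) lies 19 mm behind it; x points along the fingers, y is the direction in which the jaws open and shut, and the axes are right-handed (so a half turn about x gives the same grasp; the last joint's range is limited). The gripper opens to 85 mm and grips with 20 to 120 N. Pads are 22 mm wide; open, the fingers measure 114 mm over their backs; the gripper's body (76 mm by 85 mm) begins 54 mm behind the grasp point. The pads swing forward as they close: fully open they stand 13 mm farther back than shut.
Start: joints at [-1.362, 0.116, 1.442, -0, 1.584, -0.038], TCP at [164.894, -654.555, 231.303] pointing down, gripper open.
Joint ranges: [-2.83, 2.83], [-0.83, 2.19], [0.07, 2.5], [-1.14, 4.28], [0.01, 3], [-2.97, 2.97]. Speed limits (rad/s): [1.89, 1.89, 2.22, 3.14, 3.14, 3.14].

## Interface

Orientations are given as [roll, pitch, yaw] about the fixed x, y, z axes, in that order (R = Rz(yaw) Ry(pitch) Rx(roll)).
In Python, from station import manip gives the robot as it stands.
- The arm moves only by the tool apply_moves, never from a script. Its argument "rows" is a list that holds one entry, the list of rows, each a list of 5 numbers: the shift along the tool's x, y, z in mm, then the turn about the tool's x in degrees, then the gripper's target within -1 to 1 (fully open at 1, half-way at 0, shut at -1). In form: [[[x, y, z, twist, gripper], ...]]. A call has 1 to 12 rows; each row shifts and turns the commanded pose from where the row before left it, along the tool's axes as they then stand; what a row does not reach is not made up. A row lasts 1/8 s, in which the tool goes at most 62.5 mm and 10.7 degrees, less where a joint would pass 70% of its speed; a pose out of reach is approached as far as the arm can. A call is refused whole if a number of a shift passes 62.5 or a number of a turn 10.7, either way. A call with a gripper value outside its range is refused whole. The fingers move at their own pace and stop on an object; "grip_force" is the grip in N (left out, the last holds). Time passes only in rows, so rows that do not move let the fingers close. It gives the time, the measured TCP pose, the force and the opening at its end, in the units of the state.
- manip.get_obs(): the state, without advancing time (a new reading comes with each control period).
- manip.read_camera(name): name is "scene" or "top" or "wrist"; returns (picture, depth): 480x640x3 uint8, blue, green, red; 480x640 float32, mm along the optical axis (not along the pixel's ray), 0 where there is no reading.
- manip.get_calibration(name): a dict with "vfov" (degrees; the focal length in pixels is half the picture's height over the tangent of half this angle, whatever the lens; pixels are square), "cx", "cy" (the principal point, pixels), "rvec" (rotation vector, rad) and "tvec" (3), from world to camera coordinates, as OpenCV has them; the wrist camera has in their place "tool_from_camera" (4x4, takes a point from camera to tool coordinates, whose origin is the TCP and whose axes are the tool frame's). Camera axes: x right, y down, z forward; pixel columns grow to the right and rows downward; lengths in mm; the calibration is good to about 2 mm. A picture is of the moment at which its call begins: read the wrist's pose just before it. get_calibration takes no time and is no camera call.
- manip.close_job(): hands the job in, once; it reports no verdict.
The state is a dict: "time_s": time; "joint_positions": joint angles; "qd": joint speeds; "joint_efforts": joint torques, N m; "ee_pos": TCP position; "tool_rot": TCP orientation; "force": force on the tool from outside, world axes, zero at the start; "ft_torque": the same for the moment, N m; "width": opening from 0.0 (shut) to 1.0 (fully open).
Only numpy, scipy, OpenCV 4.12 (cv2) and the standard library are available. Lean on these libraries where they do the work, as an engineer would, in place of code of your own. Each camera call takes 0.05 s, during which the arm holds its last target.

## Working session

There is one attempt and no reset: what is moved stays moved. The work goes in short steps, Python scripts to look and compute and a tool call to move; the robot and the scene stay as the last step left them, time stands still between calls to the robot, and variables do not carry over. Pictures are saved under pics/ and viewed, and the job is handed in when it is done.

Besides the shell and the picture viewer there is one more tool, called after ">>>" by a JSON object that holds its "method" and its "body". apply_moves: Moves the arm, as the interface text tells. Its arguments: {"type":"object","properties":{"rows":{"type":"array"},"grip_force":{"type":"number"}},"required":["rows"]}

```bash
ls; mkdir -p pics; cat > h.py <<'E'
import numpy as np, cv2
from station import manip
from scipy.spatial.transform import Rotation as R
def cal(name,obs=None):
    c=manip.get_calibration(name); f=240/np.tan(np.radians(c['vfov'])/2)
    K=np.array([[f,0,c['cx']],[0,f,c['cy']],[0,0,1]])
    if 'rvec' in c:
        Rw=cv2.Rodrigues(np.array(c['rvec'],float))[0]; t=np.array(c['tvec'],float).ravel()
        return K,Rw.T,-Rw.T@t
    T=np.array(c['tool_from_camera']); Rt=R.from_euler('xyz',obs['tool_rot']).as_matrix()
    return K,Rt@T[:3,:3],Rt@T[:3,3]+np.array(obs['ee_pos'])
def ray(C,u,v):
    K,Rc,p=C; d=Rc@np.linalg.solve(K,[u,v,1.]); return p,d
def onz(C,u,v,z):
    p,d=ray(C,u,v); return p+d*(z-p[2])/d[2]
def pt(C,u,v,dep):
    p,d=ray(C,u,v); return p+d*dep
def proj(C,X):
    K,Rc,p=C; c=K@(Rc.T@(np.array(X,float)-p)); return c[:2]/c[2]
def tri(*cr):
    A=np.zeros((3,3));b=np.zeros(3)
    for C,u,v in cr:
        p,d=ray(C,u,v);d=d/np.linalg.norm(d);M=np.eye(3)-np.outer(d,d);A+=M;b+=M@p
    return np.linalg.solve(A,b)
E
python3 - <<'E'
from h import *
o=manip.get_obs();print(o)
import pickle
for n in ('scene','top'):
    i,d=manip.read_camera(n);cv2.imwrite(f'pics/{n}0.png',i);np.save(f'{n}0.npy',d)
    print(n,manip.get_calibration(n),cal(n)[2])
print(manip.get_calibration('wrist'))
E
```

```text
pics
{'time_s': 0.0, 'joint_positions': array([-1.36182152e+00,  1.16493771e-01,  1.44227218e+00, -1.13795201e-05,
        1.58402659e+00, -3.77742309e-02]), 'qd': array([-0.00141643,  0.00136504, -0.00127399,  0.00037795,  0.00130838,
        0.00182645]), 'joint_efforts': array([ 4.34145313e-04, -7.31986070e+01, -6.32489777e+01, -4.48166611e-05,
        6.29763599e-03,  4.64181892e-05]), 'ee_pos': array([ 164.83404822, -654.35804127,  230.55263905]), 'tool_rot': array([-1.59908771,  1.56959638,  1.78925384]), 'force': array([0.08937032, 0.3533882 , 0.23076685]), 'ft_torque': array([ 0.01296116,  0.05352762, -0.05573603]), 'width': 1.002639603962434}
scene {'vfov': 50.93977609502862, 'cx': 315.97112920521283, 'cy': 234.69259830318796, 'rvec': array([ 0.62501209, -2.54721346,  1.33861045]), 'tvec': array([499.97567895, 244.54044932, 900.21918317])} [188.43148276 767.44916754 704.04945862]
top {'vfov': 44.58284770943312, 'cx': 325.48806371143576, 'cy': 228.12937668269652, 'rvec': array([ 2.18776408, -2.00496444,  0.2161211 ]), 'tvec': array([ -62.02596398,  570.62785203, 1265.09662535])} [ 284.90132865  -44.57707304 1358.96171936]
{'vfov': 67.38653866761541, 'cx': 321.05404341521694, 'cy': 241.65385552941257, 'tool_from_camera': array([[ 4.97664009e-04, -2.63300678e-01,  9.64713691e-01,
        -1.42626123e+02],
       [ 9.99999876e-01,  1.05833268e-04, -4.86981765e-04,
         3.29069561e-01],
       [ 2.61238265e-05,  9.64713813e-01,  2.63300698e-01,
        -6.65101154e+01],
       [ 0.00000000e+00,  0.00000000e+00,  0.00000000e+00,
         1.00000000e+00]])}
```

View pics/scene0.png

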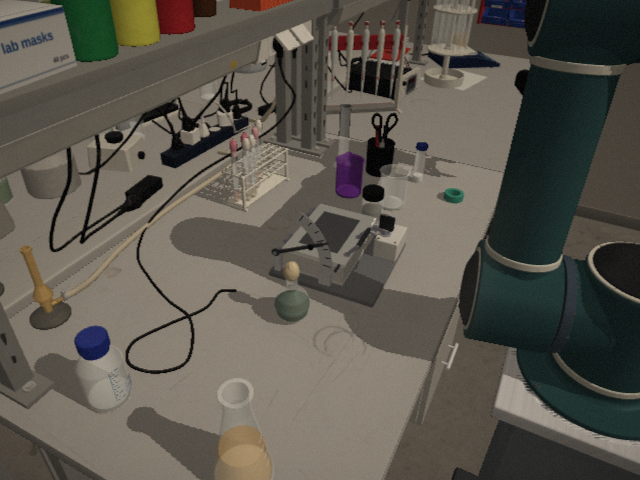

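View pics/top0.png

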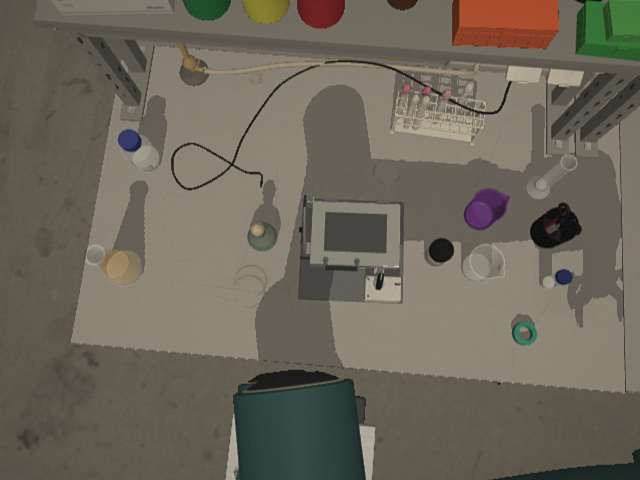

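```bash
python3 - <<'E'
from h import *
i=cv2.imread('pics/top0.png');c=i[185:315,220:420];cv2.imwrite('pics/top0c.png',cv2.resize(c,None,fx=4,fy=4,interpolation=cv2.INTER_CUBIC))
i=cv2.imread('pics/scene0.png');c=i[170:330,250:430];cv2.imwrite('pics/scene0c.png',cv2.resize(c,None,fx=4,fy=3.7,interpolation=cv2.INTER_CUBIC)[:600])
C=cal('top')
for q in [(0,0,0),(400,0,0),(600,0,0)]: print(proj(C,q),proj(cal('scene'),q))
for uv in [(299,301),(403,302),(404,202)]: print(onz(C,*uv,5))
E
```

```text
[296.78522595 492.19038614] [595.80700898 371.56163945]
[313.8087945  306.83755333] [385.15482253 299.65741436]
[321.52443289 222.82958356] [300.22867214 270.66863842]
[409.93716077  35.09791253   5.        ]
[ 428.52340398 -203.82914564    5.        ]
[ 666.85641524 -192.19511301    5.        ]
```

View pics/top0c.png

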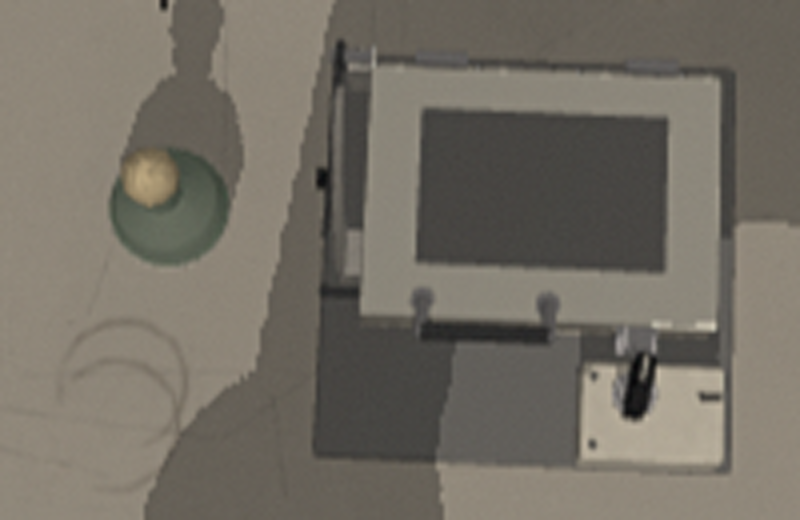

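View pics/scene0c.png

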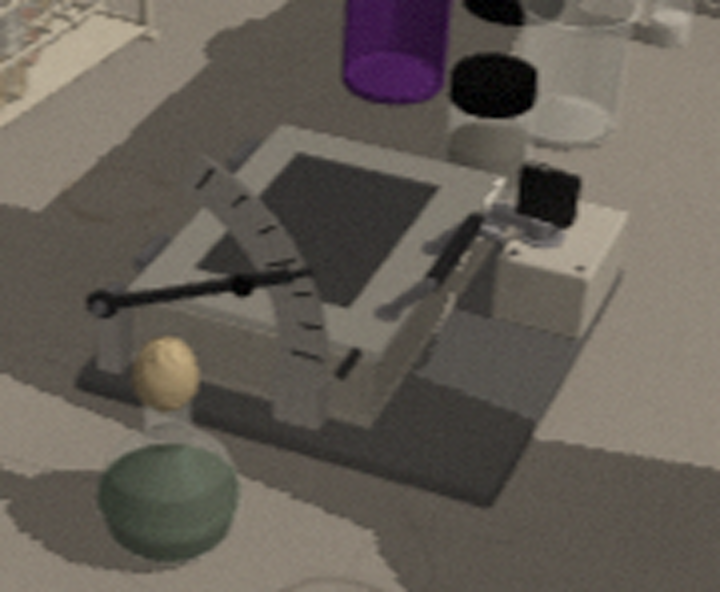

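```bash
python3 - <<'E'
from h import *
o=manip.get_obs();print(np.round(R.from_euler('xyz',o['tool_rot']).as_matrix(),3))
C=cal('top')
k=lambda x,y:(220+x/4,185+y/4)
P={}
for n,x,y,z in [('plFL',315,457,5),('plFR',729,470,5),('plBR',735,70,5),('lidFL',361,317,70),('lidFR',716,328,70),('lidBR',719,77,70),('lidBL',373,68,70),('barL',420,332,100),('barR',549,339,100),('gripmid',638,385,109),('blkFR',723,467,62),('blkBR',723,368,62),('blkFL',580,462,62)]:
    P[n]=onz(C,*k(x,y),z);print(n,np.round(P[n],1))
model={'plFL':(-120,120),'plFR':(-120,-120),'plBR':(120,-120),'lidFL':(-68,100),'lidFR':(-68,-100),'lidBR':(76,-100),'lidBL':(76,100),'barL':(-80,65),'barR':(-80,-5),'gripmid':(-105,-55)}
A=np.array([model[n] for n in model],float);B=np.array([P[n][:2] for n in model])
a=A-A.mean(0);b=B-B.mean(0);th=np.arctan2((a[:,0]*b[:,1]-a[:,1]*b[:,0]).sum(),(a*b).sum())
Rm=np.array([[np.cos(th),-np.sin(th)],[np.sin(th),np.cos(th)]]);t=B.mean(0)-Rm@A.mean(0)
print(th,t);[print(n,np.round(P[n][:2]-Rm@np.array(model[n])-t,1)) for n in model]
E
```

```text
[[-0.     0.244 -0.97 ]
 [ 0.001 -0.97  -0.244]
 [-1.    -0.001 -0.   ]]
plFL [413.9  36.1   5. ]
plFR [ 427.2 -202.2    5. ]
plBR [ 665.6 -191.7    5. ]
lidFL [487.3  14.3  70. ]
lidFR [ 498.3 -182.8   70. ]
lidBR [ 642.4 -175.8   70. ]
lidBL [630.7  20.8  70. ]
barL [477.2 -19.8 100. ]
barR [479.4 -89.8 100. ]
gripmid [ 457.4 -138.8  109. ]
blkFR [ 422.6 -192.1   62. ]
blkBR [ 477.5 -188.9   62. ]
blkFL [ 418.5 -113.4   62. ]
0.03918105783513726 [554.35178577 -80.02762188]
plFL [-15.8   0.9]
plFR [-11.9   2.5]
plBR [-13.4   3.6]
lidFL [ 4.8 -3. ]
lidFR [ 7.9 -0.2]
lidBR [8.2 1.2]
lidBL [ 4.3 -2. ]
barL [ 5.3 -1.6]
barR [ 4.8 -1.6]
gripmid [5.8 0.3]
```

>>> {"method": "apply_moves", "body": {"rows": [[[-4,-36,-34,0,0],[-4,-36,-34,0,0],[-4,-36,-34,0,0],[-4,-36,-34,0,0],[-4,-36,-34,0,0],[-4,-36,-34,0,0],[-4,-36,-34,0,0],[-4,-36,-34,0,0],[-4,-36,-34,0,0],[-4,-36,-34,0,0],[-4,-36,-34,0,0],[-4,-36,-34,0,0]]]}}

```text
time_s: 1.6
ee_pos: [455.4, -134.4, 279.3]
tool_rot: [2.01, 1.571, -0.885]
force: [0.9, -0.3, 0.0]
width: 0.496
```

>>> {"method": "apply_moves", "body": {"rows": [[[0,0,0,-10,0],[0,0,0,-10,0],[0,0,0,-10,0],[0,0,0,-10,0],[0,0,0,-10,0],[0,0,0,-10,0],[0,0,0,-10,0],[0,0,0,-10,0],[0,0,0,-10,0],[0,0,0,-10,0],[0,0,0,-10,0],[0,0,0,-10,0]]]}}

```text
time_s: 3.1
ee_pos: [454.9, -135.9, 279.0]
tool_rot: [-2.741, 1.57, 2.747]
force: [0.3, 0.8, 0.6]
width: 0.504
```

>>> {"method": "apply_moves", "body": {"rows": [[[0,0,0,-10,0],[0,0,0,-10,0],[0,0,0,-10,0],[0,0,0,0,0]]]}}

```text
time_s: 3.6
ee_pos: [454.9, -135.9, 279.0]
tool_rot: [2.994, 1.57, 2.716]
force: [-0.2, 0.9, -0.2]
width: 0.501
```

```bash
python3 - <<'E'
from h import *
o=manip.get_obs();print(o['time_s'],o['ee_pos'],o['joint_positions']);print(np.round(R.from_euler('xyz',o['tool_rot']).as_matrix(),3))
i,d=manip.read_camera('wrist');cv2.imwrite('pics/w1.png',i)
import pickle;pickle.dump(o,open('w1.pkl','wb'));np.save('w1.npy',d)
E
```

```text
3.6 [ 454.8978453  -135.93398931  279.04765186] [-3.44134061e-01 -3.35604569e-01  1.78056522e+00  3.57611201e-05
  1.69706647e+00 -1.63718773e+00]
[[-0.     0.274  0.962]
 [ 0.     0.962 -0.274]
 [-1.     0.    -0.   ]]
```

View pics/w1.png

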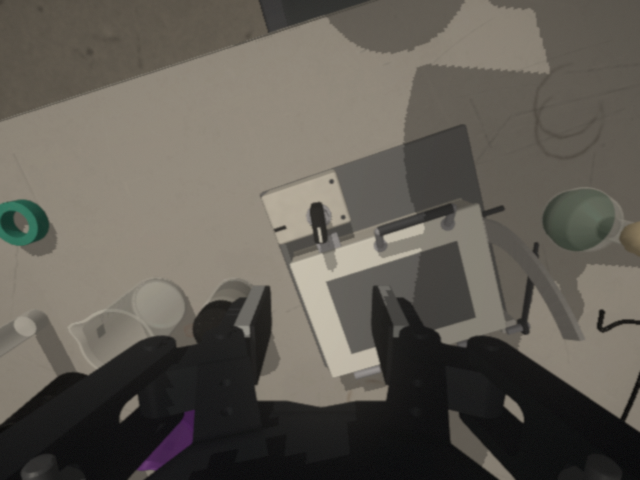

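```bash
python3 - <<'E'
from h import *
i=cv2.imread('pics/w1.png');c=i[110:260,240:500];cv2.imwrite('pics/w1c.png',cv2.resize(c,None,fx=3,fy=3,interpolation=cv2.INTER_CUBIC))
c=i[180:270,280:360];cv2.imwrite('pics/w1d.png',cv2.resize(c,None,fx=6,fy=6,interpolation=cv2.INTER_CUBIC))
E
```

```text
(no output)
```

View pics/w1c.png

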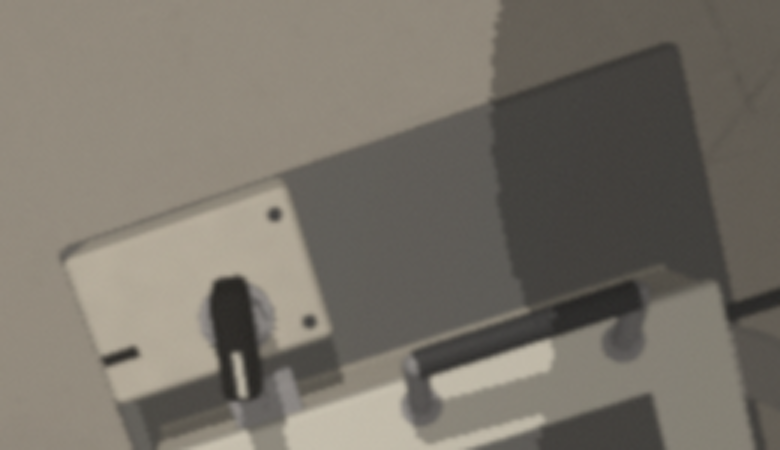

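View pics/w1d.png

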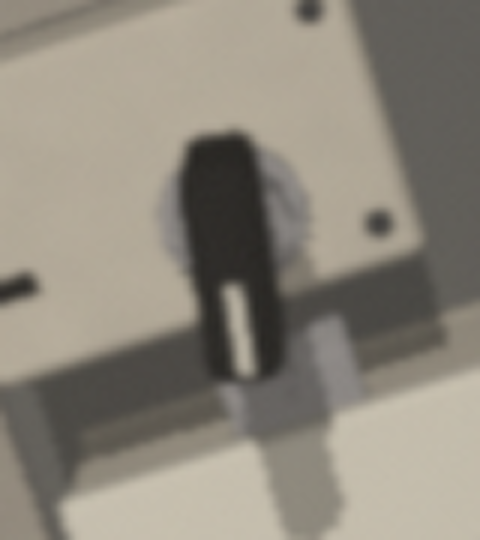

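```bash
python3 - <<'E'
from h import *
import pickle
o=pickle.load(open('w1.pkl','rb'));W=cal('wrist',o);T=cal('top');S=cal('scene')
d6=lambda x,y:(280+x/6,180+y/6); c3=lambda x,y:(240+x/3,110+y/3); k=lambda x,y:(220+x/4,185+y/4); s4=lambda x,y:(250+x/4,170+y/3.7)
a=onz(W,*d6(233,285),109.5);b=onz(W,*d6(245,375),109.5);print('line',a,b,np.arctan2(*(b-a)[1::-1]),np.linalg.norm(b-a))
e=onz(W,*d6(247,382),109.5);print('grip nose end',e)
u=(b-a)/np.linalg.norm(b-a);print('axis',e-17*u)
print('tri grip end w/top',tri((W,*d6(247,382)),(T,*k(650,353))))
for n,x,y,z in [('markOut',103,361,62),('markIn',138,351,62),('bL',636,288,103),('bR',414,362,103),('lidFL',716,283,70),('blkFR',62,253,62),('blkBL',330,330,62),('blkBR',118,402,62),('blkFL',285,183,62)]:
    print(n,onz(W,*c3(x,y),z))
print('tri bar R',tri((W,*c3(414,362)),(T,*k(549,337)),(S,*s4(476,222))))
print('tri bar L',tri((W,*c3(636,288)),(T,*k(420,332)),(S,*s4(434,278))))
E
```

```text
line [ 459.80671838 -139.53122189  109.5       ] [ 473.61563198 -141.62031632  109.5       ] -0.1501473497312154 13.966044914959648
grip nose end [ 474.74690958 -141.63080819  109.5       ]
axis [ 457.93817577 -139.08788315  109.5       ]
tri grip end w/top [ 475.33172294 -142.99399349  107.593411  ]
markOut [ 460.70530623 -187.58506812   62.        ]
markIn [ 460.6419134  -175.01123969   62.        ]
bL [474.97736577 -20.02635552 103.        ]
bR [478.88794928 -88.97844207 103.        ]
lidFL [489.322289    15.71041656  70.        ]
blkFR [ 421.70742475 -189.35103898   62.        ]
blkBL [ 471.56222634 -110.08197499   62.        ]
blkBR [ 476.01967486 -187.07704977   62.        ]
blkFL [ 419.95268283 -111.79515838   62.        ]
tri bar R [480.87486036 -89.09119042  95.25767876]
tri bar L [476.17453901 -19.58312139 100.77802354]
```

>>> {"method": "apply_moves", "body": {"rows": [[[0,-2.2,4.4,0,0],[40,0,0,-7.3,0],[50,0,0,0,0],[50,0,0,0,0],[35,0,0,0,0],[26,0,0,0,0],[0,0,0,0,0],[0,0,0,0,0]]], "grip_force": 40}}

```text
time_s: 4.65
ee_pos: [459.2, -139.6, 79.5]
tool_rot: [-0.202, 1.57, -0.353]
force: [1.0, -0.1, 1.1]
width: 0.499
```

```bash
python3 - <<'E'
from h import *
o=manip.get_obs();print(o['time_s'],o['ee_pos'],o['force']);print(np.round(R.from_euler('xyz',o['tool_rot']).as_matrix(),3))
i,d=manip.read_camera('wrist');cv2.imwrite('pics/w2.png',i)
E
```

```text
4.65 [ 459.18764677 -139.55691284   79.53915705] [ 0.970281   -0.14877276  1.13136909]
[[ 0.001  0.15   0.989]
 [-0.     0.989 -0.15 ]
 [-1.    -0.     0.001]]
```

View pics/w2.png

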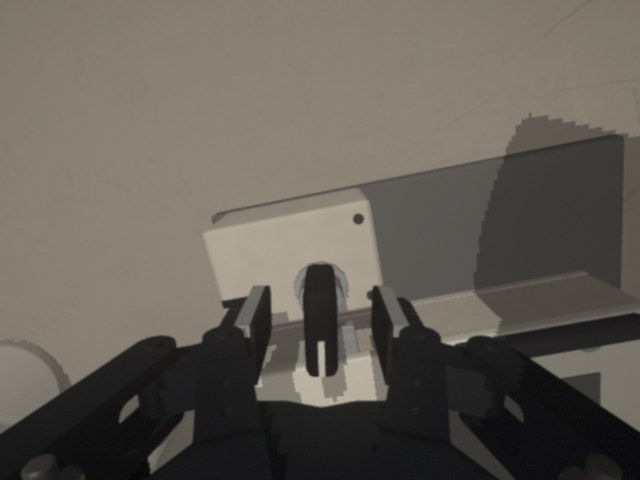

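The grip bar (col 320, rows 265–375) is centred between and parallel to the pads (cols 270–372). Close.

>>> {"method": "apply_moves", "body": {"rows": [[[2,0,0,0,-1],[0,0,0,0,-1],[0,0,0,0,-1],[0,0,0,0,-1],[0,0,0,0,-1]]]}}

```text
time_s: 5.32
ee_pos: [459.1, -139.7, 77.6]
tool_rot: [-0.409, 1.569, -0.559]
force: [-1.7, -1.0, 7.8]
width: 0.134
```

>>> {"method": "apply_moves", "body": {"rows": [[[0,0,0,8.7,-1],[0,0,0,8.7,-1],[0,0,0,8.7,-1],[0,0,0,8.7,-1],[0,0,0,8.7,-1],[0,0,0,8.7,-1],[0,0,0,8.7,-1],[0,0,0,8.7,-1],[0,0,0,8.7,-1],[0,0,0,0,-1],[0,0,0,0,-1]]]}}

```text
time_s: 6.7
ee_pos: [458.5, -140.3, 77.5]
tool_rot: [-0.121, 1.568, -1.638]
force: [-10.6, -7.7, 10.5]
width: 0.135
```

```bash
python3 - <<'E'
from h import *
o=manip.get_obs();print(o['time_s'],o['ee_pos'],o['force'],o['ft_torque']);M=R.from_euler('xyz',o['tool_rot']).as_matrix();print(np.round(M,3),np.arctan2(M[1,2],M[0,2]))
i,d=manip.read_camera('wrist');cv2.imwrite('pics/w3.png',i)
E
```

```text
6.7 [ 458.46152396 -140.29594228   77.53176153] [-10.64500439  -7.73812923  10.47655786] [-1.22725446  1.63756126 -0.10170585]
[[-0.     0.999  0.054]
 [-0.002  0.054 -0.999]
 [-1.    -0.     0.002]] -1.516501930644139
```

View pics/w3.png

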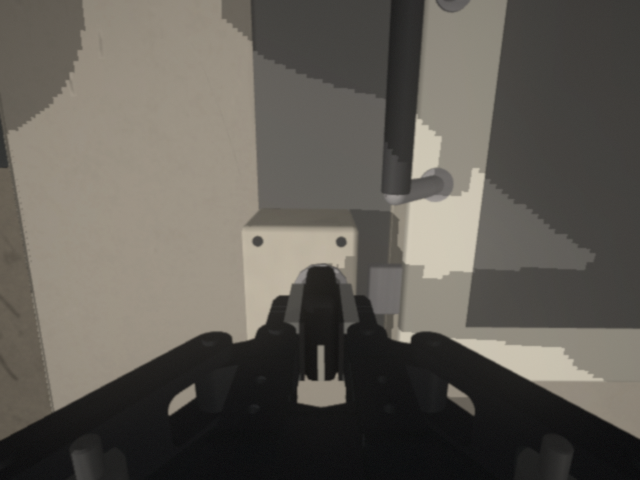

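>>> {"method": "apply_moves", "body": {"rows": [[[0,0,0,0,-0.2],[0,0,0,0,-0.2],[-20,0,0,0,0],[-50,0,0,0,0],[-50,0,0,0,0],[-20,12,-25,0,0],[0,12,-60,0,0],[0,0,0,0,0],[0,0,0,0,0]]]}}

```text
time_s: 7.88
ee_pos: [477.9, -53.1, 217.2]
tool_rot: [1.062, 1.57, -0.453]
force: [-0.9, 0.0, -0.4]
width: 0.505
```

```bash
python3 - <<'E'
from h import *
import pickle
o=manip.get_obs();print(o['time_s'],o['ee_pos'],o['force']);M=R.from_euler('xyz',o['tool_rot']).as_matrix();print(np.round(M,3))
pickle.dump(o,open('w4.pkl','wb'))
i,d=manip.read_camera('wrist');cv2.imwrite('pics/w4.png',i)
i,d=manip.read_camera('top');cv2.imwrite('pics/top4.png',i)
cv2.imwrite('pics/top4c.png',cv2.resize(i[185:315,220:420],None,fx=4,fy=4,interpolation=cv2.INTER_CUBIC))
E
```

```text
7.875 [477.93044292 -53.05776868 217.21006061] [-0.90748625  0.03630927 -0.42326687]
[[ 0.001  0.998  0.056]
 [-0.     0.056 -0.998]
 [-1.     0.001  0.   ]]
```

View pics/w4.png

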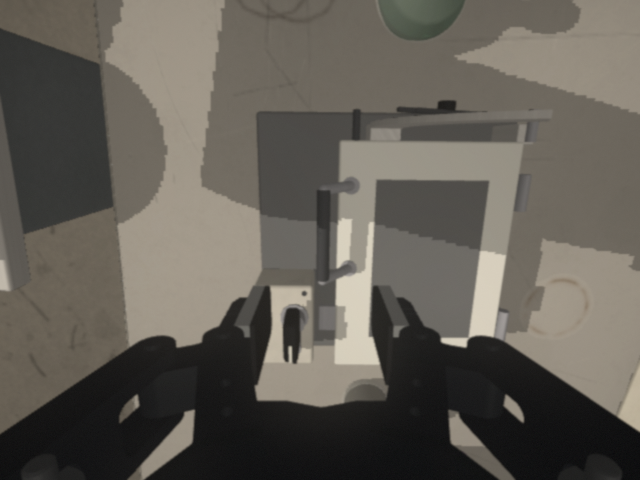

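View pics/top4c.png

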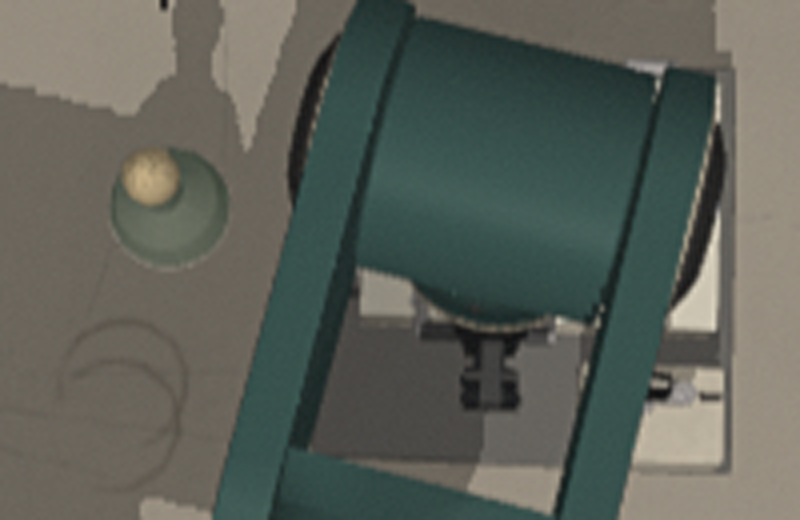

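```bash
python3 - <<'E'
from h import *
i=cv2.imread('pics/w4.png')
cv2.imwrite('pics/w4c.png',cv2.resize(i[260:370,230:350],None,fx=5,fy=5,interpolation=cv2.INTER_CUBIC))
cv2.imwrite('pics/w4d.png',cv2.resize(i[90:300,250:550],None,fx=2.6,fy=2.6,interpolation=cv2.INTER_CUBIC))
E
```

```text
(no output)
```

View pics/w4c.png

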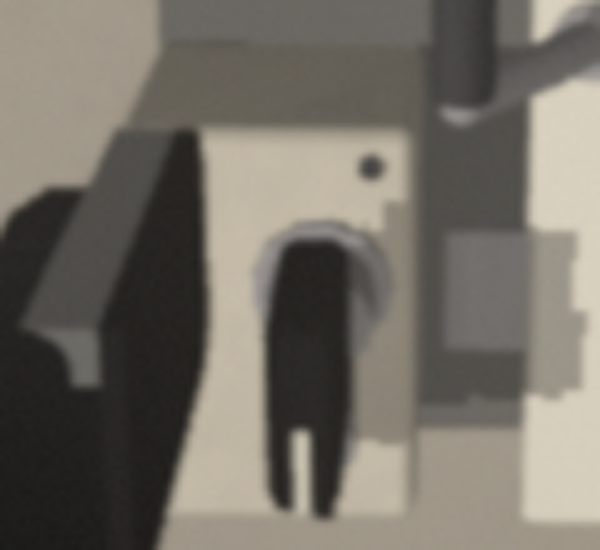

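View pics/w4d.png

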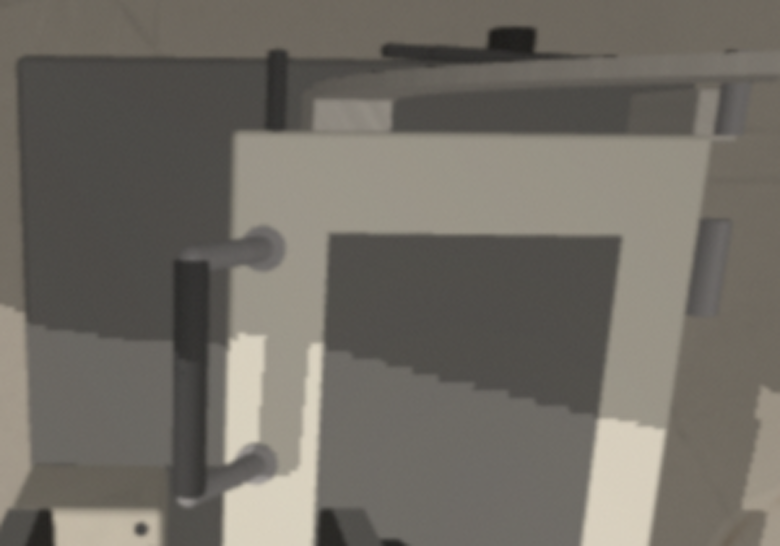

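```bash
python3 - <<'E'
from h import *
import pickle
o=pickle.load(open('w4.pkl','rb'));W=cal('wrist',o);T=cal('top')
c=lambda x,y:(230+x/5,260+y/5)
i=cv2.imread('pics/w4.png')[340:366,280:300].astype(int).sum(2)
# line centroid per row: bright within dark bar
pts=[]
for v in range(348,361):
    r=i[v-340]; w=np.clip(r[6:14]-60-0,0,None)*1.0
    w=w-w.min(); pts.append((280+6+(w*np.arange(8)).sum()/w.sum(),v))
P=np.array([onz(W,*p,109.5)[:2] for p in pts]);print(np.round(pts,2).tolist())
q=np.polyfit(P[:,1],P[:,0],1);print('dir yaw of line (deg from -y world)',np.degrees(np.arctan(-q[0])),P[[0,-1]])
d=lambda x,y:(250+x/2.6,90+y/2.6)
L=onz(W,*d(191,262),103);Rr=onz(W,*d(190,494),103);print(L,Rr,np.degrees(np.arctan2(-(L-Rr)[0],(L-Rr)[1])),(L+Rr)/2)
A=onz(W,*d(234,133),70);B=onz(W,*c(523,518),70);print('lid FL,FR',A,B,np.degrees(np.arctan2(-(A-B)[0],(A-B)[1])),np.linalg.norm(A-B))
k=lambda x,y:(220+x/4,185+y/4)
print('mark top',onz(T,*k(700,396),62),onz(T,*k(720,398),62),'nose axis', onz(T,*k(682,393),70))
E
```

```text
[[289.71, 348.0], [289.73, 349.0], [289.73, 350.0], [289.75, 351.0], [289.75, 352.0], [289.8, 353.0], [289.87, 354.0], [289.93, 355.0], [289.95, 356.0], [289.93, 357.0], [289.95, 358.0], [289.97, 359.0], [289.97, 360.0]]
dir yaw of line (deg from -y world) 3.200608977495048 [[ 458.34877574 -142.77174395]
 [ 458.91018665 -153.48234693]]
[477.81215367 -19.22814997 103.        ] [481.42028316 -87.00177879 103.        ] 3.04743329237759 [479.61621841 -53.11496438 103.        ]
lid FL,FR [488.92814498  15.63924714  70.        ] [ 497.68850886 -181.35163792   70.        ] 2.546317740089752 197.18557953073858
mark top [ 460.72927237 -177.09049359   62.        ] [ 460.58177784 -188.21503103   62.        ] nose axis [ 460.4404388  -166.27619602   70.        ]
```

>>> {"method": "apply_moves", "body": {"rows": [[[40,1.2,0,0,0],[50,0,0,0,0],[32,0,0,0,0],[15,0,0,0,0],[0,0,0,0,-1],[0,0,0,0,-1],[0,0,0,0,-1],[0,0,0,0,-1],[0,0,0,0,-1]]]}}

```text
time_s: 9.1
ee_pos: [479.3, -53.4, 80.8]
tool_rot: [0.729, 1.57, -0.787]
force: [-4.2, -1.8, 1.3]
width: 0.098
```

```bash
python3 - <<'E'
from h import *
o=manip.get_obs();print(o['time_s'],o['ee_pos'],o['force'],o['width'])
i,d=manip.read_camera('wrist');cv2.imwrite('pics/w5.png',i)
i,d=manip.read_camera('scene');cv2.imwrite('pics/s5.png',i)
cv2.imwrite('pics/s5c.png',cv2.resize(i[170:330,250:430],None,fx=4,fy=3.7,interpolation=cv2.INTER_CUBIC))
E
```

```text
9.1 [479.3230416  -53.4022937   80.75391954] [-4.1812124  -1.78622751  1.33868785] 0.09805699147295144
```

View pics/w5.png

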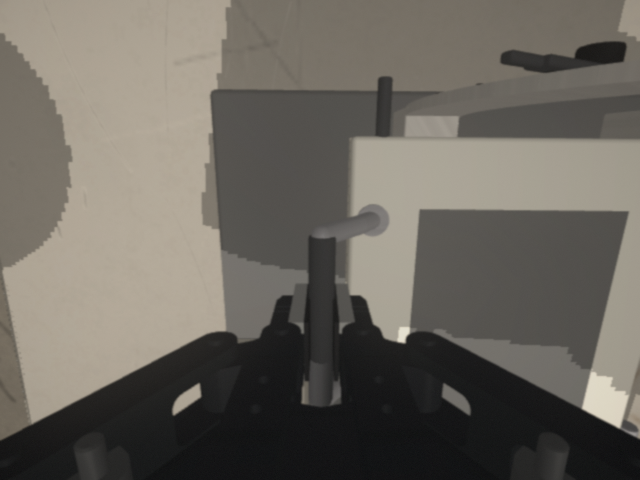

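View pics/s5c.png

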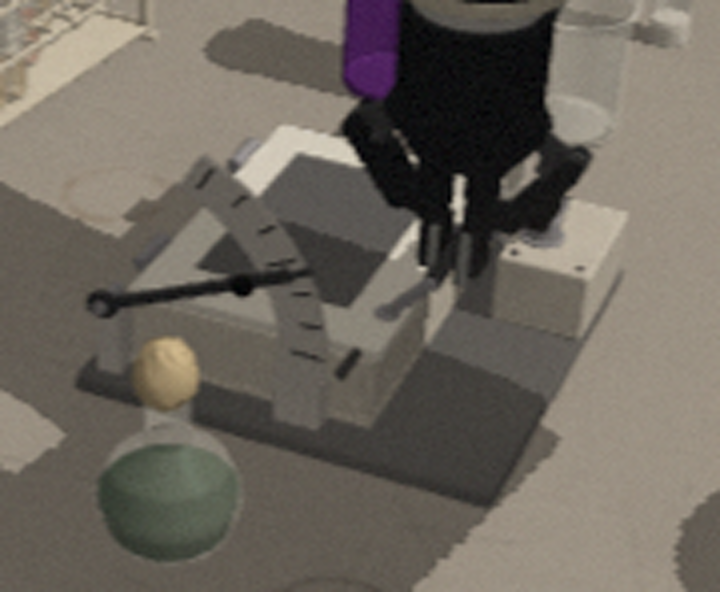

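```bash
python3 - <<'E'
from h import *
import pickle
i=cv2.imread('pics/s5.png');cv2.imwrite('pics/s5d.png',cv2.resize(i[205:280,265:345],None,fx=8,fy=8,interpolation=cv2.INTER_CUBIC))
o=pickle.load(open('w4.pkl','rb'));W=cal('wrist',o);S=cal('scene')
d=lambda x,y:(250+x/2.6,90+y/2.6);s4=lambda x,y:(250+x/4,170+y/3.7)
yaw=.054;X=np.array([np.cos(yaw),np.sin(yaw),0]);Y=np.array([-X[1],X[0],0]);O=np.array([560.3,-78.5,0])
ch=lambda p:np.round([(p-O)@X,(p-O)@Y,p[2]],1)
t=tri((W,*d(386,50)),(S,*s4(310,272)));print('tip',ch(t))
print('pin end tri',ch(tri((W,*d(278,52)),(S,*s4(343,374)))))
for yy in (105,110,115,120):
    r=[]
    for uv in [s4(101,303),s4(310,272)]:
        p,dd=ray(S,*uv); s=(yy-(p-O)@Y)/(dd@Y); q=p+s*dd; r.append(ch(q))
    print(yy,r)
for p in [(82,110,66),(82,100,66)]: print(p,proj(S,O+X*p[0]+Y*p[1]+np.array([0,0,p[2]])),s4(101,303))
E
```

```text
tip [-33.6 116.5 124.8]
pin end tri [-54.5 120.7  65.8]
105 [array([ 89.6, 105. ,  56.7]), array([-29.3, 105. , 115.9])]
110 [array([ 86.8, 110. ,  60.9]), array([-31.3, 110. , 119.7])]
115 [array([ 84.1, 115. ,  65.2]), array([-33.2, 115. , 123.6])]
120 [array([ 81.4, 120. ,  69.4]), array([-35.2, 120. , 127.5])]
(82, 110, 66) [277.22172105 250.55771897] (275.25, 251.89189189189187)
(82, 100, 66) [279.39104157 248.02511188] (275.25, 251.89189189189187)
```

View pics/s5d.png

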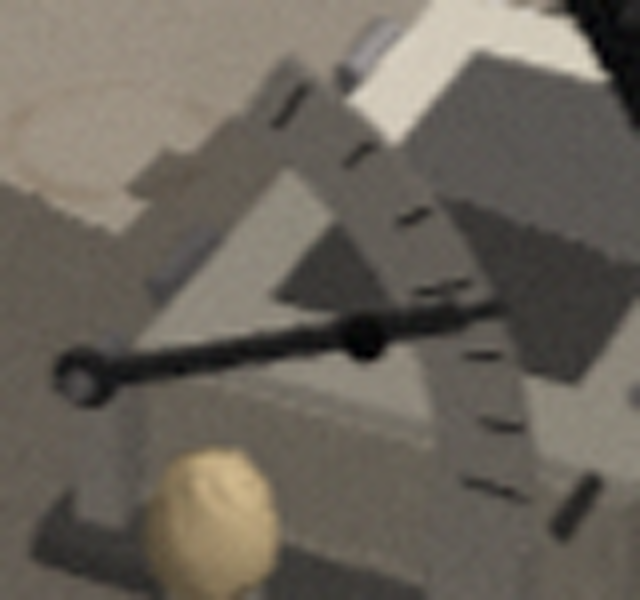

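Bar is gripped (cols 308–335 between pads). Index tip triangulates to chamber (-34, 116, 125), 130 mm from hinge (132 expected), angle ≈0.465 rad, agreeing with the 20–30° ticks. Lift to about 0.42 first.

>>> {"method": "apply_moves", "body": {"rows": [[[-6,1.3,0,0,-1],[-6,1.6,0,0,-1],[-6,1.8,0,0,-1],[-5.9,1.9,0,0,-1],[-5.8,2.2,0,0,-1],[-5.6,2.4,0,0,-1],[-5.6,2.6,0,0,-1],[-5.5,2.9,0,0,-1],[-5.4,3.1,0,0,-1],[-5.3,3.2,0,0,-1],[-6.2,4.1,0,0,-1],[0,0,0,0,-1]]], "grip_force": 50}}

```text
time_s: 10.7
ee_pos: [505.4, -52.1, 144.3]
tool_rot: [-1.117, 1.568, -2.634]
force: [-19.7, -5.5, 7.5]
width: 0.095
```

>>> {"method": "apply_moves", "body": {"rows": [[[0,0,0,0,-1],[0,0,0,0,-1]]]}}

```text
time_s: 10.95
ee_pos: [505.2, -52.1, 143.9]
tool_rot: [-1.189, 1.568, -2.705]
force: [-18.9, -5.5, 8.3]
width: 0.092
```

```bash
python3 - <<'E'
from h import *
import pickle
o=manip.get_obs();print(o['time_s'],o['ee_pos'],o['force'],o['width']);pickle.dump(o,open('w6.pkl','wb'))
i,d=manip.read_camera('wrist');cv2.imwrite('pics/w6.png',i)
i,d=manip.read_camera('scene');cv2.imwrite('pics/s6.png',i)
cv2.imwrite('pics/s6d.png',cv2.resize(i[205:280,265:345],None,fx=8,fy=8,interpolation=cv2.INTER_CUBIC))
E
```

```text
10.95 [505.15473964 -52.11867303 143.90951247] [-18.94637482  -5.45207388   8.33453612] 0.09150705912368848
```

View pics/w6.png

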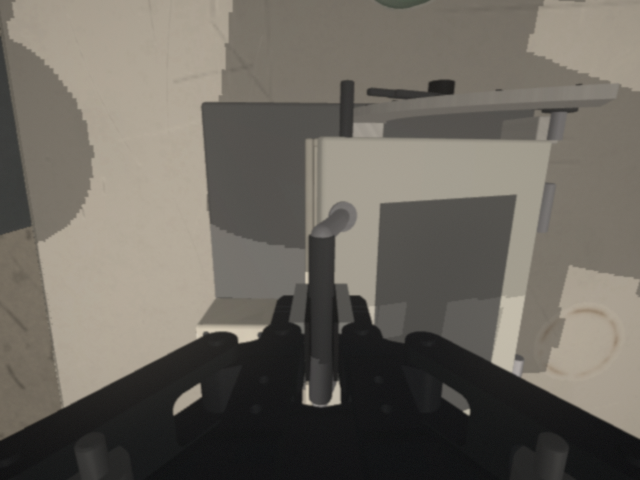

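View pics/s6d.png

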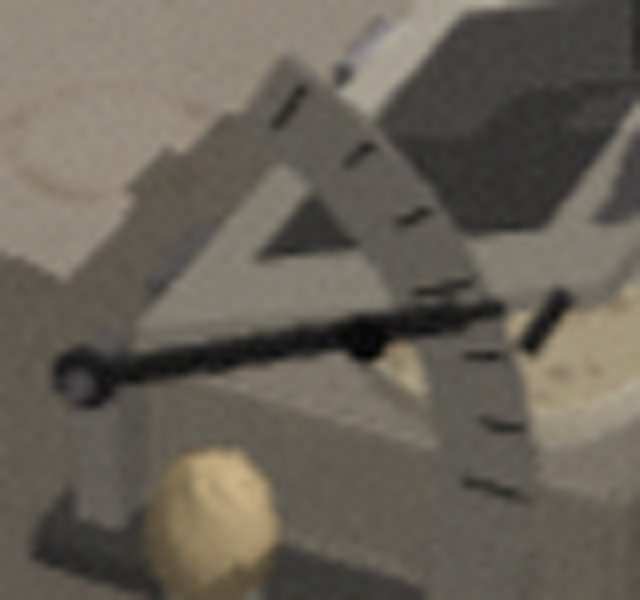

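```bash
cat > ang.py <<'E'
from h import *
yaw=.054;X=np.array([np.cos(yaw),np.sin(yaw),0]);Y=np.array([-X[1],X[0],0]);O=np.array([560.3,-78.5,0])
ch=lambda p:np.array([(p-O)@X,(p-O)@Y,p[2]])
S=cal('scene'); s8=lambda x,y:(265+x/8,205+y/8)
def onp(x,y,yy):
    p,d=ray(S,*s8(x,y)); return ch(p+(yy-(p-O)@Y)/(d@Y)*d)
def a(p,h=(82,66)): return np.arctan2(p[2]-h[1],h[0]-p[0])
E
python3 - <<'E'
from ang import *
for nm,q in (('shut',(565,531)),('now',(531,344))):
    for yy in (118,120.7): p=onp(*q,yy);print(nm,yy,p.round(1),a(p),np.hypot(p[0]-82,p[2]-66))
for yy in (113,116,118):
    p=onp(80,377,yy);t=onp(503,309,yy);print(yy,p.round(1),t.round(1),a(t),a(t,(p[0],p[2])),np.hypot(t[0]-82,t[2]-66),np.hypot(t[0]-p[0],t[2]-p[2]))
E
```

```text
shut 118 [-54.6 118.   62.8] -0.02348650348902163 136.63881717478176
shut 120.7 [-55.6 120.7  65.1] -0.006471808458313701 137.58405091971122
now 118 [-43.  118.  117.7] 0.3923470475591284 135.2586839540098
now 120.7 [-44.  120.7 119.8] 0.4037907189451605 137.02259635227458
113 [ 85.8 113.   62.7] [-33.3 113.  122. ] 0.4524478906698984 0.46250003075051827 128.16183767271227 133.0536914853328
116 [ 84.2 116.   65.2] [-34.4 116.  124.4] 0.4645704377136445 0.46250003075051904 130.2361708712634 132.52274194762757
118 [ 83.1 118.   66.9] [-35.2 118.  125.9] 0.4724391242786681 0.4625000307505185 131.6294126273793 132.16877558915746
```

>>> {"method": "apply_moves", "body": {"rows": [[[-2.2,1.1,0,0,-1],[-2.2,1.1,0,0,-1],[-2.2,1.1,0,0,-1],[0,0,0,0,-1],[0,0,0,0,-1],[0,0,0,0,-1]]]}}

```text
time_s: 11.8
ee_pos: [509.2, -51.9, 150.0]
tool_rot: [-0.563, 1.569, -2.079]
force: [-5.4, -6.3, -3.0]
width: 0.094
```

```bash
python3 - <<'E'
from h import *
o=manip.get_obs();print(o['time_s'],o['ee_pos'],o['force'],o['width'])
I=[manip.read_camera('scene')[0].astype(float) for _ in range(6)]
o=manip.get_obs();print(o['time_s'],o['ee_pos'],o['force'],o['width'])
i=np.mean(I,0).astype(np.uint8);cv2.imwrite('pics/s7.png',i)
cv2.imwrite('pics/s7d.png',cv2.resize(i[205:280,265:345],None,fx=8,fy=8,interpolation=cv2.INTER_CUBIC))
E
```

```text
11.8 [509.20060284 -51.92654125 149.98136144] [-5.38913413 -6.29993838 -3.01761494] 0.09373896114100978
12.1 [509.21532334 -51.92496115 149.98764786] [-5.06134131 -6.14757528 -3.29336847] 0.09545941735445189
```

View pics/s7d.png

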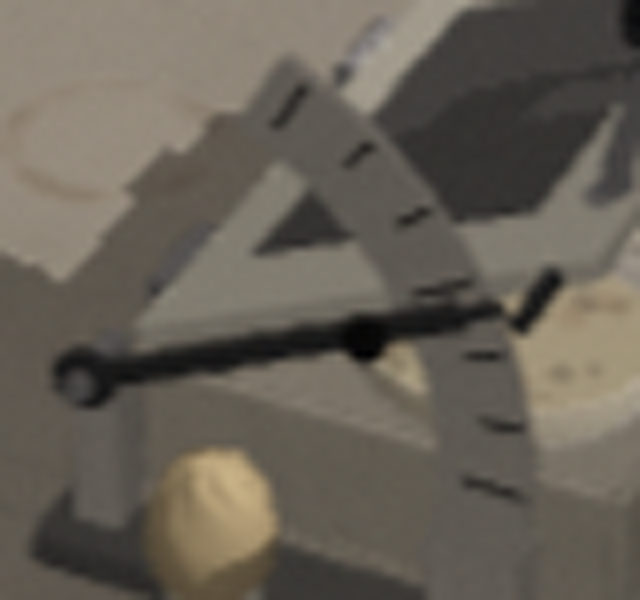

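```bash
cat > pin.py <<'E'
from ang import *
def P3(x,y,z): return O+X*x+Y*y+np.array([0,0,z])
def pinpx(th,y,u=137): return proj(S,P3(82-u*np.cos(th),y,66+u*np.sin(th)))
def measure(img,box,thr=150):
    g=img.astype(int).sum(2); x0,x1,y0,y1=box
    up=cv2.resize(g[y0:y1,x0:x1].astype(np.float32),None,fx=8,fy=8,interpolation=cv2.INTER_CUBIC)
    m=(up<thr).astype(np.uint8); n,l,st,c=cv2.connectedComponentsWithStats(m)
    k=1+np.argmax(st[1:,4]); q=np.argwhere(l==k)[:,::-1]; 
    (cx,cy),_,_=cv2.minAreaRect(q.astype(np.float32))
    pc=q.mean(0); w,v=np.linalg.eigh(np.cov(q.T.astype(float)));ax=v[:,1]; pr=(q-pc)@ax
    f=lambda p:np.array([x0+(p[0]+.5)/8-.5,y0+(p[1]+.5)/8-.5])
    return f(pc),f(pc+ax*pr.min()),f(pc+ax*pr.max()),st[k,4]/64
E
python3 - <<'E'
from pin import *
for n,b in (('s5',(331,343,260,276)),('s6',(328,338,237,252)),('s7',(328,336,236,248))):
    im=cv2.imread(f'pics/{n}.png')
    for thr in (130,160,190):
        print(n,thr,[np.round(q,2) for q in measure(im,b,thr)])
for th in (0,.40,.41,.42,.45,.46,.47): print(th,pinpx(th,102).round(2),pinpx(th,111).round(2),pinpx(th,121).round(2))
E
```

```text
s5 130 [array([336.49, 268.08]), array([338.84, 264.58]), array([334.38, 271.23]), np.float64(11.58)]
s5 160 [array([336.45, 268.11]), array([339.  , 264.35]), array([334.16, 271.5 ]), np.float64(18.02)]
s5 190 [array([336.43, 268.14]), array([339.1 , 264.21]), array([333.99, 271.72]), np.float64(23.7)]
s6 130 [array([332.7 , 244.83]), array([334.98, 241.64]), array([330.38, 248.08]), np.float64(12.08)]
s6 160 [array([332.74, 244.73]), array([335.13, 241.36]), array([330.28, 248.2 ]), np.float64(16.05)]
s6 190 [array([332.76, 244.66]), array([335.25, 241.18]), array([330.16, 248.29]), np.float64(19.75)]
s7 130 [array([331.63, 242.17]), array([334.  , 238.89]), array([329.18, 245.56]), np.float64(13.42)]
s7 160 [array([331.61, 242.13]), array([334.09, 238.71]), array([329.06, 245.65]), np.float64(17.11)]
s7 190 [array([331.56, 242.12]), array([334.2 , 238.54]), array([328.88, 245.76]), np.float64(20.88)]
0 [338.81 265.73] [337.17 268.22] [335.32 271.04]
0.4 [335.04 243.18] [333.32 245.59] [331.39 248.31]
0.41 [334.81 242.6 ] [333.1 245. ] [331.16 247.72]
0.42 [334.58 242.01] [332.86 244.42] [330.93 247.13]
0.45 [333.85 240.26] [332.13 242.66] [330.18 245.36]
0.46 [333.6  239.68] [331.87 242.08] [329.92 244.77]
0.47 [333.33 239.1 ] [331.6  241.49] [329.65 244.19]
```

```bash
python3 - <<'E'
from pin import *
im=cv2.imread('pics/s7.png').astype(int).sum(2).astype(np.float32)
x0,y0=265,205
up=cv2.resize(im[205:280,265:345],None,fx=8,fy=8,interpolation=cv2.INTER_CUBIC)
pts=[]
for x in list(range(130,320,4))+list(range(405,480,4)):
    yc=377-(x-80)*0.162; lo,hi=int(yc-28),int(yc+28)
    if x>400: lo,hi=int(yc-14),int(yc+22)
    col=up[lo:hi,x]; m=np.where(col<150)[0]
    if len(m)>4:
        # connected run containing centre
        c=min(m,key=lambda r:abs(r+lo-yc));a_=c;b_=c
        while a_-1>=0 and col[a_-1]<150:a_-=1
        while b_+1<len(col) and col[b_+1]<150:b_+=1
        pts.append((x,lo+(a_+b_)/2,b_-a_+1))
pts=np.array(pts);print(pts[::4].tolist())
f=lambda x,y:np.array([x0+(x+.5)/8-.5,y0+(y+.5)/8-.5])
for sel,nm in ((pts[:,0]>0,'all'),(pts[:,0]<320,'inner')):
    q=np.polyfit(pts[sel,0],pts[sel,1],1);print(nm,q,np.std(pts[sel,1]-np.polyval(q,pts[sel,0])))
    for yy in (114,116,118):
        A=onp(130,np.polyval(q,130),yy);B=onp(480,np.polyval(q,480),yy)
        d=B-A; ang=np.arctan2(d[2],-d[0]); n=np.array([np.sin(ang),np.cos(ang)])
        off=(np.array([82,66])-A[[0,2]])@n
        print(yy,'slope ang',ang,'hinge offset from line',off)
    # where pin line crosses index line image: y along pin
    b=f(0,np.polyval(q,0));e=f(700,np.polyval(q,700))
    for th in (.44,.45,.455,.46,.465,.47,.48):
        out=[]
        for yy in (114,116,118):
            p=pinpx(th,yy); sl=(e-b)[1]/(e-b)[0]; out.append(p[1]-(b[1]+sl*(p[0]-b[0])))
        print(th,np.round(out,2))
E
```

```text
[[130.0, 370.5, 28.0], [146.0, 368.5, 26.0], [162.0, 365.0, 27.0], [178.0, 363.0, 27.0], [194.0, 359.0, 25.0], [210.0, 357.5, 28.0], [226.0, 355.5, 28.0], [242.0, 351.5, 26.0], [258.0, 348.5, 28.0], [274.0, 346.5, 24.0], [290.0, 343.0, 25.0], [306.0, 340.5, 28.0], [405.0, 324.0, 27.0], [421.0, 321.0, 29.0], [437.0, 320.0, 29.0], [453.0, 317.5, 28.0], [469.0, 315.0, 15.0]]
all [-1.65145291e-01  3.91789471e+02] 0.7824394351479597
114 slope ang 0.4665561342724571 hinge offset from line 1.2153952146798304
116 slope ang 0.46655613427245696 hinge offset from line 0.18261878578022994
118 slope ang 0.46655613427245685 hinge offset from line -0.8501576431192635
0.44 [1.62 2.1  2.57]
0.45 [0.99 1.47 1.95]
0.455 [0.68 1.15 1.63]
0.46 [0.36 0.84 1.32]
0.465 [0.05 0.52 1.  ]
0.47 [-0.27  0.21  0.68]
0.48 [-0.9  -0.42  0.05]
inner [-1.70144920e-01  3.92862462e+02] 0.5701919361760422
114 slope ang 0.4709898135197387 hinge offset from line 1.3934028231810682
116 slope ang 0.4709898135197398 hinge offset from line 0.36785227746814636
118 slope ang 0.47098981351973906 hinge offset from line -0.6576982682448542
0.44 [1.82 2.3  2.77]
0.45 [1.19 1.67 2.14]
0.455 [0.88 1.35 1.83]
0.46 [0.56 1.04 1.51]
0.465 [0.25 0.72 1.19]
0.47 [-0.07  0.4   0.88]
0.48 [-0.7  -0.23  0.25]
```

>>> {"method": "apply_moves", "body": {"rows": [[[-1.4,1,0,0,-1],[0,0,0,0,-1],[0,0,0,0,-1],[0,0,0,0,-1]]]}}

```text
time_s: 12.6
ee_pos: [510.2, -51.9, 151.3]
tool_rot: [-0.567, 1.569, -2.084]
force: [-5.1, -7.1, -3.5]
width: 0.094
```

```bash
python3 - <<'E'
from pin import *
o=manip.get_obs();print(o['time_s'],o['ee_pos'],o['force'],o['width'])
I=[manip.read_camera('scene')[0].astype(float) for _ in range(6)]
w,_=manip.read_camera('wrist');cv2.imwrite('pics/w8.png',w)
import pickle;pickle.dump(o,open('w8.pkl','wb'))
i=np.mean(I,0).astype(np.uint8);cv2.imwrite('pics/s8.png',i)
cv2.imwrite('pics/s8d.png',cv2.resize(i[205:280,265:345],None,fx=8,fy=8,interpolation=cv2.INTER_CUBIC))
for t in (130,160,190): print([np.round(q,2) for q in measure(i,(328,336,235,247),t)])
r=lambda th:pinpx(0,111)-pinpx(th,111)
for th in (.455,.46,.465,.47,.475,.48): print(th,r(th))
E
```

```text
12.6 [510.1974936  -51.88011753 151.3291831 ] [-5.05263068 -7.14823552 -3.45753804] 0.0937905070185899
[array([331.  , 241.98]), array([333.86, 238.45]), array([328.44, 245.15]), np.float64(14.8)]
[array([331.04, 241.87]), array([333.98, 238.22]), array([328.3 , 245.28]), np.float64(18.8)]
[array([331.09, 241.79]), array([334.07, 238.07]), array([328.17, 245.43]), np.float64(22.17)]
0.455 [ 5.17302386 25.85527381]
0.46 [ 5.30282868 26.14778818]
0.465 [ 5.43417442 26.44021738]
0.47 [ 5.56705824 26.73255241]
0.475 [ 5.70147724 27.02478422]
0.48 [ 5.83742845 27.31690377]
```

View pics/s8d.png

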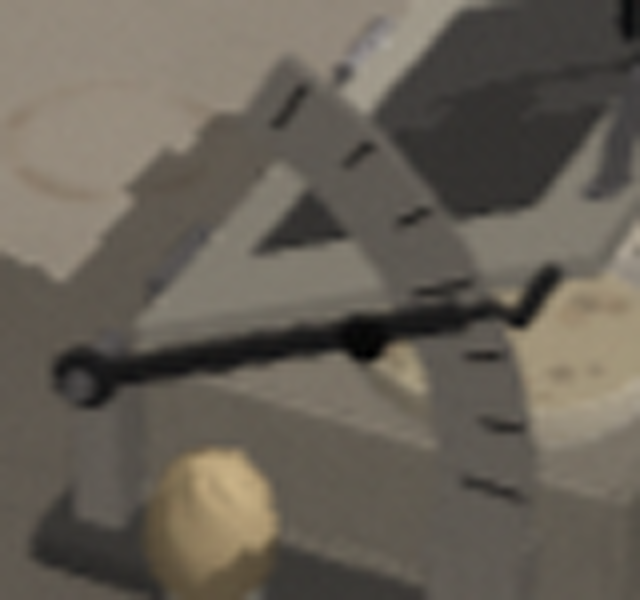

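View pics/w8.png

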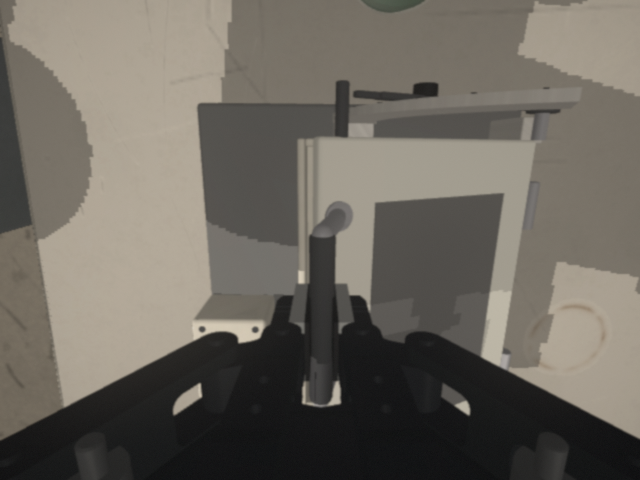

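```bash
python3 - <<'E'
from pin import *
o=manip.get_obs();W=cal('wrist',o)
D=[];I=[]
for _ in range(5):
    i,d=manip.read_camera('wrist');D.append(d);I.append(i.astype(float))
D=np.median(D,0);I=np.mean(I,0).astype(np.uint8);np.save('w9.npy',D);cv2.imwrite('pics/w9.png',I)
c=lambda u,v:ch(pt(W,u,v,D[int(v),int(u)]))
def plane(u0,u1,v0,v1):
    P=np.array([c(u,v) for u in range(u0,u1,2) for v in range(v0,v1,2) if D[v,u]>0])
    A=np.c_[P[:,0],P[:,1],np.ones(len(P))];q=np.linalg.lstsq(A,P[:,2],rcond=None)[0]
    r=P[:,2]-A@q; k=abs(r)<3*np.std(r)+.1;q=np.linalg.lstsq(A[k],P[k,2],rcond=None)[0]
    return np.arctan(-q[0]),q,np.std(r),P.mean(0)
print(o['ee_pos']);print('lid strip',plane(330,520,145,185));print('lid full glass',plane(380,480,210,280))
print('base',plane(215,290,120,200),'bench',plane(110,180,200,320))
x=slice(330,450);print(D[80:110:3,335:440:6].round(0))
cv2.imwrite('pics/w9d.png',cv2.resize(I[70:145,320:450],None,fx=6,fy=6,interpolation=cv2.INTER_CUBIC))
E
```

```text
[510.20390736 -51.88875606 151.29524691]
lid strip (np.float64(0.45817634833965115), array([-4.93179514e-01,  6.33753567e-03,  1.11044742e+02]), np.float64(0.2972714992899361), array([  5.40546885,  85.60979508, 108.92143067]))
lid full glass (np.float64(0.4576339017602598), array([-4.92505311e-01,  5.81659981e-03,  1.11902584e+02]), np.float64(0.2883374460248554), array([ 10.22290661,  43.13903946, 107.1181038 ]))
base (np.float64(-0.0003867049316220799), array([3.86704951e-04, 1.22547979e-03, 1.38531430e+01]), np.float64(0.38156353597612785), array([-101.11022259,   83.75355589,   13.91775016])) bench (np.float64(-0.0018895246007298596), array([0.00188953, 0.00060663, 0.12673823]), np.float64(0.3685158385856552), array([-200.77944057,   -1.19566688,   -0.25292455]))
[[271. 152. 152. 272. 272. 271. 271. 271. 271. 271. 271. 271. 271. 271.
  271. 271. 272. 271.]
 [272. 152. 152. 272. 271. 272. 272. 272. 272. 272. 271. 272. 271. 272.
  168. 167. 167. 169.]
 [272. 153. 153. 272. 272. 273. 273. 272. 272. 273. 272. 273. 273. 272.
  169. 167. 167. 168.]
 [273. 153. 153. 273. 273. 273. 273. 273. 273. 273. 273. 273. 273. 273.
  169. 167. 167. 169.]
 [274. 153. 154. 274. 155. 156. 158. 160. 158. 159. 162. 274. 273. 173.
  169. 168. 168. 170.]
 [274. 154. 155. 159. 155. 157. 158. 159. 159. 159. 161. 162. 164. 166.
  167. 169. 169. 170.]
 [275. 154. 155. 275. 274. 160. 160. 160. 160. 161. 162. 163. 165. 166.
  137. 135. 133. 131.]
 [275. 153. 154. 275. 275. 275. 275. 275. 275. 149. 146. 143. 141. 139.
  136. 135. 133. 131.]
 [264. 155. 156. 264. 265. 264. 158. 154. 151. 149. 146. 143. 141. 139.
  137. 135. 134. 132.]
 [263. 154. 155. 173. 167. 163. 159. 155. 152. 148. 146. 144. 142. 139.
  138. 135. 134. 132.]]
```

View pics/w9d.png

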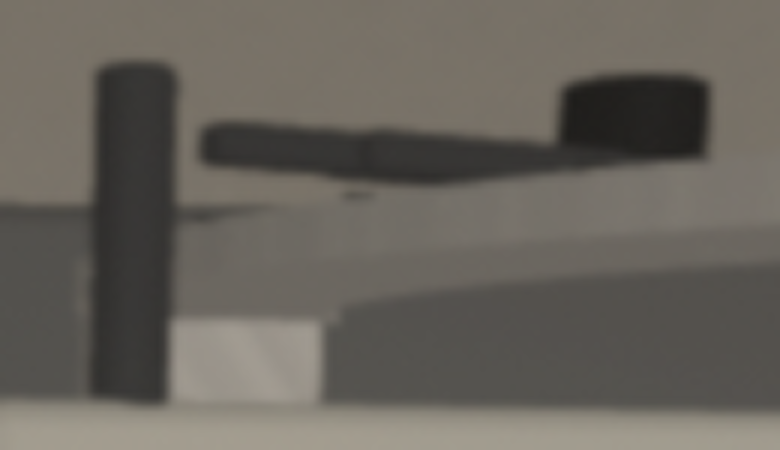

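```bash
python3 - <<'E'
from pin import *
o=manip.get_obs();W=cal('wrist',o);D=np.load('w9.npy')
def pts(m):
    return np.array([ch(pt(W,u,v,D[v,u])) for v,u in m])
# arm: 
rows=[]
for u in range(354,412):
    vs=[v for v in range(88,104) if 150<D[v,u]<170]
    P=pts([(v,u) for v in vs]) 
    P=P[P[:,1]>108] if len(P) else P
    if len(P): rows.append((u,len(P),*np.median(P,0),P[:,1].min(),P[:,1].max(),P[:,2].max()))
R_=np.array(rows);np.set_printoptions(suppress=True,linewidth=140);print(R_[::4].round(1))
for sel in (slice(2,None),slice(14,None)):
    q=np.polyfit(R_[sel,2],R_[sel,4],1);print('arm slope',np.arctan(-q[0]),'perp dist hinge',(np.polyval(q,82)-66)*np.cos(np.arctan(q[0])),np.std(R_[sel,4]-np.polyval(q,R_[sel,2])))
# pin
for v in range(82,136,6):
    P=pts([(v,u) for u in range(334,352) if 148<D[v,u]<160])
    if len(P): print(v,len(P),P.mean(0).round(1),'top z',np.sort(P[:,2])[-4:].round(1), 'x range',P[:,0].min().round(1),P[:,0].max().round(1))
E
```

```text
[[354.    6.  -34.4 116.6 125.8 115.6 117.6 126.4]
 [358.    8.  -32.8 116.4 127.3 115.1 117.8 127.8]
 [362.    8.  -31.  116.5 126.2 115.2 118.1 126.8]
 [366.    8.  -29.2 116.2 125.5 115.1 117.6 126.1]
 [370.    8.  -27.3 116.3 124.5 115.2 117.8 125.2]
 [374.    9.  -25.4 116.2 123.9 112.6 118.  127.6]
 [378.   10.  -23.5 115.8 122.8 112.3 117.7 129.7]
 [382.   10.  -21.8 115.6 123.3 112.1 117.6 131.7]
 [386.    9.  -20.  115.9 123.4 115.  117.5 124. ]
 [390.    9.  -18.  116.  122.2 115.  117.7 122.8]
 [394.    9.  -16.1 116.1 120.9 115.  117.8 121.6]
 [398.    7.  -14.1 116.3 120.1 115.1 117.5 120.9]
 [402.    7.  -12.1 116.3 119.2 115.1 117.7 119.7]
 [406.    7.  -10.1 116.5 118.1 115.2 118.  118.8]
 [410.    5.   -8.  116.6 117.1 115.8 117.5 117.3]]
arm slope 0.36420784031856807 perp dist hinge 16.148471736778852 0.5190859162209133
arm slope 0.35700678235796685 perp dist hinge 16.94513073284107 0.5605432082203917
82 14 [-39.7 120.7 129. ] top z [129.5 129.6 129.7 129.7] x range -42.4 -36.9
88 14 [-39.6 118.4 129.1] top z [129.7 129.7 129.8 130.4] x range -42.4 -36.8
94 14 [-39.6 116.  128.9] top z [129.3 129.4 129.7 130.2] x range -42.3 -36.7
100 14 [-39.6 113.6 129.1] top z [129.9 130.  130.  130. ] x range -42.3 -36.7
106 14 [-39.5 111.2 129.1] top z [129.4 130.  130.2 130.2] x range -42.3 -36.5
112 13 [-39.7 108.8 129.1] top z [129.7 129.8 130.  130. ] x range -42.2 -37.0
118 13 [-39.7 106.3 129.3] top z [129.7 129.8 129.9 130. ] x range -42.2 -37.0
124 14 [-39.8 103.8 128.9] top z [129.7 129.8 129.9 130.3] x range -42.6 -36.9
130 14 [-39.8 101.3 129. ] top z [129.5 129.6 129.8 130.5] x range -42.6 -36.9
```

```bash
python3 - <<'E'
from pin import *
o=manip.get_obs();W=cal('wrist',o);D=np.load('w9.npy')
P=np.array([[u,*ch(pt(W,u,v,D[v,u]))] for u in range(352,424) for v in range(86,104) if 150<D[v,u]<172])
P=P[(P[:,2]>114.8)&(P[:,2]<118.3)]
m=lambda a,b:P[(P[:,1]>a)&(P[:,1]<b)]
for a,b in ((-33.5,-22.5),(-19.5,-7),(-19.5,-3)):
    s=m(a,b);q=np.polyfit(s[:,1],s[:,3],1);r=s[:,3]-np.polyval(q,s[:,1]);k=abs(r)<1
    q,cv=np.polyfit(s[k,1],s[k,3],1,cov=True);th=np.arctan(-q[0])
    print(a,b,k.sum(),th,np.sqrt(cv[0,0]),'h',(np.polyval(q,83.1)-66)*np.cos(th))
for x in np.arange(-36,-2,1.): 
    s=m(x-.5,x+.5); print(x,len(s),np.round(np.median(s[:,3]),2) if len(s) else '', end=' | ')
E
```

```text
-33.5 -22.5 172 0.4687974052122468 0.009976076146661472 h 2.356366467483916
-19.5 -7 137 0.4324360395828819 0.009343707283369553 h 8.270101314654392
-19.5 -3 169 0.44697202606935255 0.0065009845470370585 h 6.668137633829468
-36.0 0  | -35.0 3 124.6 | -34.0 21 126.26 | -33.0 16 127.28 | -32.0 17 127.39 | -31.0 22 126.35 | -30.0 15 125.91 | -29.0 17 125.29 | -28.0 17 124.82 | -27.0 17 124.52 | -26.0 15 124.14 | -25.0 19 123.53 | -24.0 18 122.76 | -23.0 18 122.44 | -22.0 20 122.86 | -21.0 20 123.56 | -20.0 19 123.05 | -19.0 16 122.47 | -18.0 22 121.92 | -17.0 19 121.52 | -16.0 17 120.86 | -15.0 18 120.47 | -14.0 14 120.02 | -13.0 16 119.48 | -12.0 13 118.94 | -11.0 13 118.59 | -10.0 13 118.08 | -9.0 10 117.57 | -8.0 10 117.05 | -7.0 10 116.68 | -6.0 10 116.09 | -5.0 7 115.88 | -4.0 6 114.93 | -3.0 5 114.39 |
```

>>> {"method": "apply_moves", "body": {"rows": [[[-0.9,0.6,0,0,-1],[0,0,0,0,-1],[0,0,0,0,-1],[0,0,0,0,-1]]]}}

```text
time_s: 13.7
ee_pos: [510.9, -51.8, 152.5]
tool_rot: [-0.126, 1.57, -1.642]
force: [-5.9, -6.8, -1.2]
width: 0.089
```

```bash
python3 - <<'E'
from pin import *
o=manip.get_obs();W=cal('wrist',o);print(o['time_s'],o['ee_pos'],o['force'],o['width'])
D=[];I=[];S_=[]
for _ in range(8):
    i,d=manip.read_camera('wrist');D.append(d);I.append(i.astype(float))
D=np.median(D,0)
i=np.mean([manip.read_camera('scene')[0].astype(float) for _ in range(4)],0).astype(np.uint8);cv2.imwrite('pics/s10.png',i)
cv2.imwrite('pics/s10d.png',cv2.resize(i[205:280,265:345],None,fx=8,fy=8,interpolation=cv2.INTER_CUBIC))
c=lambda u,v:ch(pt(W,u,v,D[int(v),int(u)]))
def plane(u0,u1,v0,v1):
    P=np.array([c(u,v) for u in range(u0,u1,2) for v in range(v0,v1,2) if D[v,u]>0])
    A=np.c_[P[:,0],P[:,1],np.ones(len(P))];q=np.linalg.lstsq(A,P[:,2],rcond=None)[0]
    return np.arctan(-q[0])
print('lid',plane(330,515,145,185),plane(380,480,210,280),'base',plane(215,290,120,200),'bench',plane(110,180,200,320))
P=np.array([[u,*c(u,v)] for u in range(345,424) for v in range(84,104) if 145<D[v,u]<172])
P=P[(P[:,2]>114.8)&(P[:,2]<118.3)]
for a,b in ((-32.5,-23),(-20,-3)):
    s=P[(P[:,1]>a)&(P[:,1]<b)]
    for _ in range(3):
        q=np.polyfit(s[:,1],s[:,3],1);r=s[:,3]-np.polyval(q,s[:,1]);s=s[abs(r)<max(.5,2*np.std(r))]
    q,cv=np.polyfit(s[:,1],s[:,3],1,cov=True);th=np.arctan(-q[0]);print('arm',a,b,len(s),th,np.sqrt(cv[0,0]),'h',(np.polyval(q,83.1)-66)*np.cos(th))
E
```

```text
13.7 [510.94059485 -51.82869751 152.53507802] [-5.8613066  -6.76142265 -1.23155519] 0.08947264175859015
lid 0.4642397371375344 0.4639805791501531 base -0.0017149358266492843 bench -0.0017398727143262459
arm -32.5 -23 134 0.4697595188040337 0.0092086375716409 h 2.272214976485701
arm -20 -3 191 0.4604935957455355 0.004893126242015586 h 5.272448065745033
```

View pics/s10d.png

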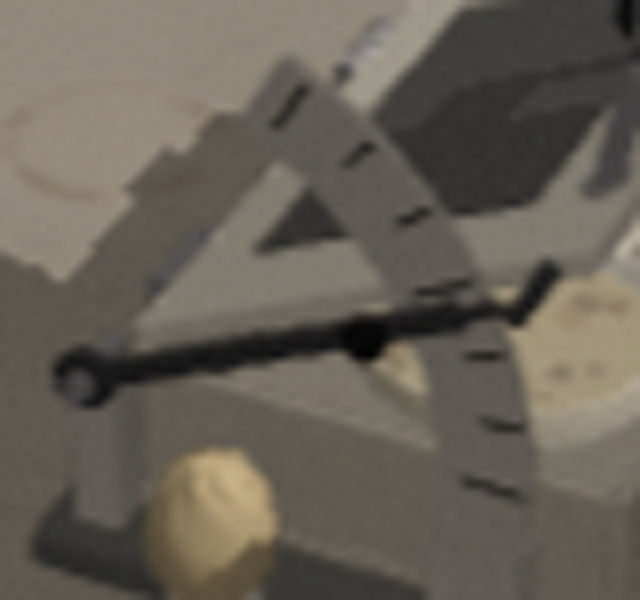

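View pics/s10.png

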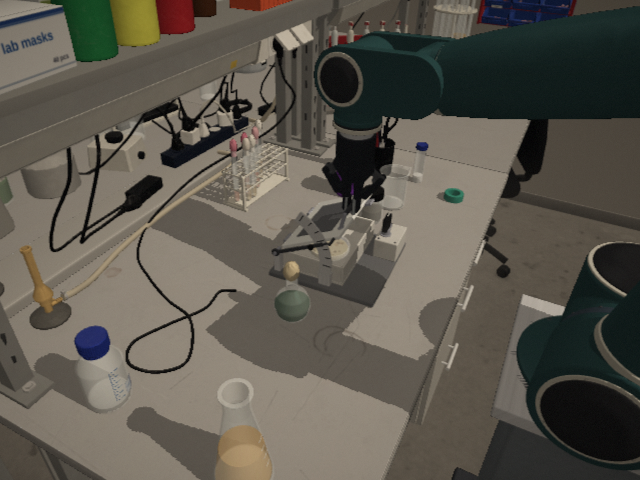

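>>> {"method": "apply_moves", "body": {"rows": [[[0,0,0,0,-1],[0,0,0,0,-1],[0,0,0,0,-1],[0,0,0,0,-1],[0,0,0,0,-1],[0,0,0,0,-1],[0,0,0,0,-1],[0,0,0,0,-1]]]}}

```text
time_s: 15.3
ee_pos: [510.9, -51.8, 152.5]
tool_rot: [-0.169, 1.57, -1.686]
force: [-6.0, -5.7, -0.6]
width: 0.091
```

```bash
python3 - <<'E'
from pin import *
o=manip.get_obs();W=cal('wrist',o);print(o['time_s'],o['ee_pos'],o['force'],o['width'])
D=np.median([manip.read_camera('wrist')[1] for _ in range(4)],0)
P=np.array([ch(pt(W,u,v,D[v,u])) for u in range(330,515,2) for v in range(145,185,2)])
q=np.linalg.lstsq(np.c_[P[:,:2],np.ones(len(P))],P[:,2],rcond=None)[0];print(np.arctan(-q[0]))
i=manip.read_camera('scene')[0];cv2.imwrite('pics/s11c.png',cv2.resize(i[190:280,320:420],None,fx=6,fy=6,interpolation=cv2.INTER_CUBIC))
E
```

```text
15.3 [510.93902106 -51.83892887 152.51906641] [-6.00113176 -5.69938192 -0.63534247] 0.09067789694075652
0.4642439201060477
```

View pics/s11c.png

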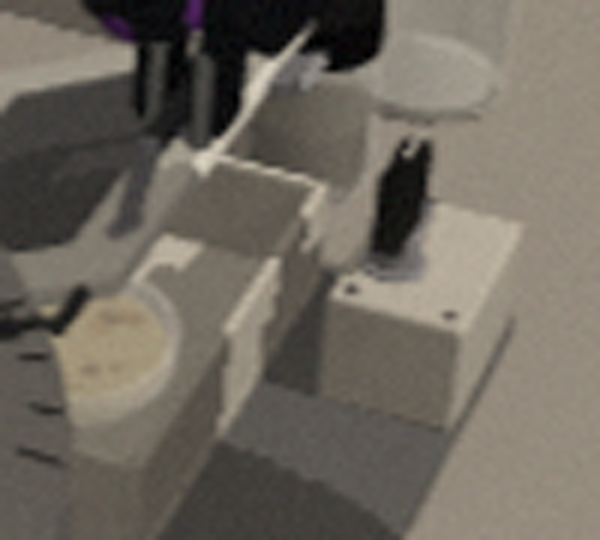

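The latch grip is turned away toward the mark, the dish is visible, and the lid angle is steady.

```bash
python3 -c "
from station import manip
print(manip.close_job())"
```

```text
the job is handed in; nothing more can be done
None
```

The job is handed in, at about 15.5 s on the robot clock. The latch is turned to the black mark and the gripper is still holding the lid in line with the index arm, with the dish in view.

- **Latch:** I gripped it and turned it 78.3° clockwise, from 0.205 rad. The white line then measured 3.2°, against a chamber yaw of 3.05–3.2° from most edges. The lid's front edge gave 2.5°, but that reading also came out short at 197 mm instead of 200 mm.
- **Lid:** The lid's plane measured about 0.466 rad and did not change over more than a second of holding.
- **Index arm:** The separate estimates ranged from 0.4625 to about 0.471 rad, so the lid matches it to about 0.005 rad. In the scene camera the pin meets the index tip. The arm showed no movement between pictures.
- **Forces and surroundings:** The highest wrist force in my readings was about 21 N, mostly sideways, part-way through the lift. It was about 8 N while holding at the end. The flask and beaker looked unmoved in the last pictures. The jar was partly hidden by the gripper, but the arm passed well above it.

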